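Count three vials into the pot and close it

TASK

Count exactly three of the four blue-capped vials out of the sloping rack into the steel pot, each standing upright on the pot's floor, then put the lid on the pot so that it sits fully seated and level. Leave the fourth blue vial and the two white-capped ones standing in their places in the rack, and do not disturb the beaker, the tip box and the jar.

Things in the scene. Friction and masses are not known exactly. Their poses are not given: they have to be found in the camera images.
- blue_1: sample vial, amber body with a blue cap: a cylinder 30 mm in diameter and 46 mm tall (cap: the top 13 mm), about 35 g. Origin: centre of its underside; z along its axis to the cap. At the start it stands on the rack's sloping face, so its axis leans 30 degrees towards the rack's front.
- blue_2: sample vial, amber body with a blue cap: a cylinder 30 mm in diameter and 46 mm tall (cap: the top 13 mm), about 35 g. Origin: centre of its underside; z along its axis to the cap. At the start it stands on the rack's sloping face, so its axis leans 30 degrees towards the rack's front.
- blue_3: sample vial, amber body with a blue cap: a cylinder 30 mm in diameter and 46 mm tall (cap: the top 13 mm), about 35 g. Origin: centre of its underside; z along its axis to the cap. At the start it stands on the rack's sloping face, so its axis leans 30 degrees towards the rack's front.
- blue_4: sample vial, amber body with a blue cap: a cylinder 30 mm in diameter and 46 mm tall (cap: the top 13 mm), about 35 g. Origin: centre of its underside; z along its axis to the cap. At the start it stands on the rack's sloping face, so its axis leans 30 degrees towards the rack's front.
- white_1: sample vial, amber body with a white cap: a cylinder 30 mm in diameter and 46 mm tall (cap: the top 13 mm), about 35 g. Origin: centre of its underside; z along its axis to the cap. At the start it stands on the rack's sloping face, so its axis leans 30 degrees towards the rack's front. Not wanted: it stays.
- white_2: sample vial, amber body with a white cap: a cylinder 30 mm in diameter and 46 mm tall (cap: the top 13 mm), about 35 g. Origin: centre of its underside; z along its axis to the cap. At the start it stands on the rack's sloping face, so its axis leans 30 degrees towards the rack's front. Not wanted: it stays.
- rack: fixed white sloping rack on steel feet, 206 mm wide, its face 144 mm long and climbing towards the back at 30 degrees. Origin: on the bench under the face's centre; x to its back, y to its left, z up; the face's normal is (-0.5, 0, 0.866). Lower row: blue_1, blue_2, white_1, upper row: blue_3, blue_4, white_2, each row in any order.
- rack_face (a point): centre of the rack's face, 55 mm above the bench (axes as the rack). Ribs 12 mm high and 4 mm thick divide the face into 2 rows of 3 compartments about 63 mm square; each vial stands against the lower rib of its own. Vials in a row stand 61 to 73 mm apart centre to centre, the rows 66 mm apart along the slope.
- pot: loose open round steel pot, 0.6 kg, outer diameter 164 mm, inner 156 mm, 66 mm tall, floor 4 mm thick. Origin: centre of its underside, z up.
- lid: loose round steel lid, 0.22 kg, lying plug down on the bench. Underside up: a plug 144 mm in diameter, 8 mm high, chamfered, that goes inside the pot's mouth; a flange 170 mm in diameter, 4 mm thick, that rests on the rim; a stem 12 mm high; a knob (top at 46 mm). Origin: centre of the plug's underside; seated, it is 58 mm above the pot's origin.
- lid_knob (a point): centre of the lid's black knob, 26 mm in diameter and 22 mm high, 35 mm above the lid's origin
- beaker: bystander: empty glass beaker, about 68 mm across and 85 mm tall, origin at the centre of its underside
- tip_box: bystander: grey box with a blue cover, 80 x 120 x 63 mm, origin at the centre of its underside
- jar: bystander: closed amber jar, 60 mm across and 90 mm tall, origin at the centre of its underside
Mind the look-alikes: they are no part of the job. Leave any pink or red look-alike of the white_1 alone. Leave any turquoise look-alike of the blue_4 alone.

How it is judged:
On the way, in this order (a step that is already met when the one before it is completed fails the run):
1. three blue vials stand released and upright on the pot's floor, the fourth in its place in the rack (((distance of blue_1 from where it was at the start of the episode below 0.02 m and angle between blue_1's own z axis and vertical between 0.36 and 0.7 rad and horizontal distance between each of blue_2, blue_3, blue_4 and pot below 0.07 m and z of blue_2 in the frame of pot between -0.002 and 0.01 m and angle between each of blue_2, blue_3, blue_4's own z axis and vertical below 0.12 rad and z of blue_3 in the frame of pot between -0.002 and 0.01 m and z of blue_4 in the frame of pot between -0.002 and 0.01 m) or (horizontal distance between each of blue_1, blue_3, blue_4 and pot below 0.07 m and z of blue_1 in the frame of pot between -0.002 and 0.01 m and angle between each of blue_1, blue_3, blue_4's own z axis and vertical below 0.12 rad and distance of blue_2 from where it was at the start of the episode below 0.02 m and angle between blue_2's own z axis and vertical between 0.36 and 0.7 rad and z of blue_3 in the frame of pot between -0.002 and 0.01 m and z of blue_4 in the frame of pot between -0.002 and 0.01 m) or (horizontal distance between each of blue_1, blue_2, blue_4 and pot below 0.07 m and z of blue_1 in the frame of pot between -0.002 and 0.01 m and angle between each of blue_1, blue_2, blue_4's own z axis and vertical below 0.12 rad and z of blue_2 in the frame of pot between -0.002 and 0.01 m and distance of blue_3 from where it was at the start of the episode below 0.02 m and angle between blue_3's own z axis and vertical between 0.36 and 0.7 rad and z of blue_4 in the frame of pot between -0.002 and 0.01 m) or (horizontal distance between each of blue_1, blue_2, blue_3 and pot below 0.07 m and z of blue_1 in the frame of pot between -0.002 and 0.01 m and angle between each of blue_1, blue_2, blue_3's own z axis and vertical below 0.12 rad and z of blue_2 in the frame of pot between -0.002 and 0.01 m and z of blue_3 in the frame of pot between -0.002 and 0.01 m and distance of blue_4 from where it was at the start of the episode below 0.02 m and angle between blue_4's own z axis and vertical between 0.36 and 0.7 rad)) and contact force between the fingers and blue_1 below 0.1 N and contact force between the fingers and blue_2 below 0.1 N and contact force between the fingers and blue_3 below 0.1 N and contact force between the fingers and blue_4 below 0.1 N), for 0.2 s.
2. the lid sits seated and level on the pot, the three vials upright inside (((distance of blue_1 from where it was at the start of the episode below 0.02 m and angle between blue_1's own z axis and vertical between 0.36 and 0.7 rad and horizontal distance between each of blue_2, blue_3, blue_4 and pot below 0.07 m and z of blue_2 in the frame of pot between -0.002 and 0.01 m and angle between each of blue_2, blue_3, blue_4's own z axis and vertical below 0.12 rad and z of blue_3 in the frame of pot between -0.002 and 0.01 m and z of blue_4 in the frame of pot between -0.002 and 0.01 m) or (horizontal distance between each of blue_1, blue_3, blue_4 and pot below 0.07 m and z of blue_1 in the frame of pot between -0.002 and 0.01 m and angle between each of blue_1, blue_3, blue_4's own z axis and vertical below 0.12 rad and distance of blue_2 from where it was at the start of the episode below 0.02 m and angle between blue_2's own z axis and vertical between 0.36 and 0.7 rad and z of blue_3 in the frame of pot between -0.002 and 0.01 m and z of blue_4 in the frame of pot between -0.002 and 0.01 m) or (horizontal distance between each of blue_1, blue_2, blue_4 and pot below 0.07 m and z of blue_1 in the frame of pot between -0.002 and 0.01 m and angle between each of blue_1, blue_2, blue_4's own z axis and vertical below 0.12 rad and z of blue_2 in the frame of pot between -0.002 and 0.01 m and distance of blue_3 from where it was at the start of the episode below 0.02 m and angle between blue_3's own z axis and vertical between 0.36 and 0.7 rad and z of blue_4 in the frame of pot between -0.002 and 0.01 m) or (horizontal distance between each of blue_1, blue_2, blue_3 and pot below 0.07 m and z of blue_1 in the frame of pot between -0.002 and 0.01 m and angle between each of blue_1, blue_2, blue_3's own z axis and vertical below 0.12 rad and z of blue_2 in the frame of pot between -0.002 and 0.01 m and z of blue_3 in the frame of pot between -0.002 and 0.01 m and distance of blue_4 from where it was at the start of the episode below 0.02 m and angle between blue_4's own z axis and vertical between 0.36 and 0.7 rad)) and horizontal distance between lid and pot below 0.01 m and z of lid in the frame of pot between 0.055 and 0.0605 m and angle between lid's own z axis and vertical below 0.03 rad), for 0.2 s.
At the end, for the whole second after the job is handed in: Three blue vials upright (0.12 rad) on the pot floor (10 mm), the other three still standing in the rack (20 mm). Pot upright on the bench (0.05 rad, 6 mm); lid within 10 mm of its axis, level within 0.03 rad, origin 55 to 60.5 mm above the pot's; lid and pot at rest (all of step 2 and angle between pot's own z axis and vertical below 0.05 rad and height (world z) of pot below 0.006 m and linear speed of each of lid, pot below 0.02 m/s and distance of each of white_1, white_2 from where it was at the start of the episode below 0.02 m and angle between white_1's own z axis and vertical between 0.36 and 0.7 rad and angle between white_2's own z axis and vertical between 0.36 and 0.7 rad); the robot touches nothing.
It fails at once if the beaker is pushed or lifted more than 30 mm, or tipped over (distance of beaker from where it was at the start of the episode above 0.03 m or angle between beaker's own z axis and vertical above 0.3 rad).
It fails at once if the tip_box is pushed or lifted more than 30 mm, or tipped over (distance of tip_box from where it was at the start of the episode above 0.03 m or angle between tip_box's own z axis and vertical above 0.3 rad).
It fails at once if the jar is pushed or lifted more than 30 mm, or tipped over (distance of jar from where it was at the start of the episode above 0.03 m or angle between jar's own z axis and vertical above 0.3 rad).
It fails at once if white-capped vial white_1 is moved more than 20 mm (distance of white_1 from where it was at the start of the episode above 0.02 m).
It fails at once if white-capped vial white_2 is moved more than 20 mm (distance of white_2 from where it was at the start of the episode above 0.02 m).
It also fails if it takes over 72 s, if anything falls off the work surface, if the arm or the gripper's body presses on something with over 40 N, if the wrist force passes 120 N, or if a joint passes its speed limit or range.

ROBOT

A 6-joint arm with a two-finger parallel gripper is mounted at the origin on the work surface. World frame = base frame: x ahead of the robot, y to its left, z up, the work surface at z = 0. Lengths are in m, angles in rad, forces in N, time in s.
With the tool pointing down it reaches from about 0.3 to 0.775 m from the base axis. Payload 14.6 kg.
Tool frame: the origin (TCP) lies midway between the tips of the shut fingers; the grasp point (between the pads) lies 19 mm behind it (ctrl.pinch_z is the z of the grasp point in the tool frame, in m); z points along the fingers, y is the line along which they close (so a half turn about z gives the same grasp; the last joint's range is limited). The gripper opens to 94 mm and grips with 3 to 60 N. Pads are 16 mm wide; open, the fingers measure 119 mm over their backs; the gripper's body (75 mm by 177 mm) begins 78 mm behind the grasp point.
Start: joints at [1.075, 0.3, 1.521, -0, 1.321, -0.067], TCP at [0.229, 0.5, 0.205] pointing down, gripper open.
Joint ranges: [-3.03, 3.03], [-0.79, 2.21], [0.23, 2.52], [-1.04, 4.18], [0, 3.07], [-2.55, 2.55]. Speed limits (rad/s): [2.22, 2.22, 2.57, 3.14, 3.14, 3.14].

INTERFACE

Orientations are given as [roll, pitch, yaw] about the fixed x, y, z axes, in that order (R = Rz(yaw) Ry(pitch) Rx(roll)).
In Python, from station import ctrl, camera, ticket gives the robot as it stands. The module is installed in compiled form; this text tells all that it offers.
- The arm moves only by the shell command python3 -m inch 'ROWS' [FORCE]. ROWS is text: rows parted by semicolons, each of 7 numbers parted by spaces: the opening, from -1 (shut) to 1 (fully open), then the shift along the tool's x, y, z in units of 0.03 m (1.0 is 0.03 m), then the turn, a rotation vector about the tool's x, y, z in units of 10 degrees (1.0 is 10 degrees). In form: grip dx dy dz rx ry rz; .... A call has 1 to 10 rows; each row shifts and turns the commanded pose from where the row before left it, along the tool's axes as they then stand; what a row does not reach is not made up. A row lasts 1/8 s, in which the tool goes at most 62.5 mm and 10.7 degrees, less where a joint would pass 70% of its speed; a pose out of reach is approached as far as the arm can. A call with a number of a shift or a turn outside -1 to 1 is refused whole. A call with a gripper value outside its range is refused whole. The fingers move at their own pace and stop on an object; FORCE is the grip in N (left out, the last holds). Time passes only in rows, so rows that do not move let the fingers close. It gives the time, the measured TCP pose, the force, the opening and the grip force at its end, in the units of the state.
- ctrl.get_obs(): the state, without advancing time (a new reading comes with each control period).
- camera(name): name is "side" or "top" or "wrist"; returns a dict with "img" (480x640x3 uint8, blue, green, red), "range_z" (480x640 float32, m along the optical axis (not along the pixel's ray), 0 where there is no reading), "intrinsics" (3x3 intrinsics, pixels), "view" (4x4, takes a point from world to camera coordinates). Camera axes: x right, y down, z forward; pixel columns grow to the right and rows downward; lengths in m; the calibration is good to about 2 mm. The wrist camera is an equidistant fisheye: a pixel r from the principal point sees the ray r / f radians off the axis. A picture is of the moment at which its call begins.
- ticket.hand_in(): hands the job in; it is judged then, once.
The state is a dict: "time_s": time; "qpos": joint angles; "joint_vel": joint speeds; "tau": joint torques, N m; "ee_pos": TCP position; "eef_rot": TCP orientation; "force": force on the tool from outside, world axes, zero at the start; "moment": the same for the moment, N m; "grip_width": finger opening in m; "grip_force": force on a finger pad.
Only numpy, scipy, OpenCV 4.12 (cv2) and the standard library are available. Lean on these libraries where they do the work, as an engineer would, in place of code of your own. Each camera call takes 0.05 s, during which the arm holds its last target. There are 200 camera calls.

## Working session

There is one attempt and no reset: what is moved stays moved. The work goes in short steps, Python scripts to look and compute and a shell command to move; the robot and the scene stay as the last step left them, time stands still between calls to the robot, and variables do not carry over. Pictures are saved under pics/ and viewed, at most 10 in all, crops included, and the job is handed in when it is done.

```bash
mkdir -p pics; cat > h.py <<'E'
import numpy as np, cv2
from station import ctrl, camera, ticket
from scipy.spatial.transform import Rotation as R
def snap(n,f=None):
    c=camera(n)
    if f: cv2.imwrite('pics/'+f,c['img'])
    np.savez('/tmp/%s.npz'%n,**c)
    return c
def cloud(c):
    K=c['intrinsics'];z=c['range_z'];v,u=np.mgrid[:z.shape[0],:z.shape[1]]
    p=np.stack([(u-K[0,2])/K[0,0]*z,(v-K[1,2])/K[1,1]*z,z],-1)
    T=np.linalg.inv(c['view']);return p@T[:3,:3].T+T[:3,3]
E
python3 - <<'E'
from h import *
for n in('top','side'):
    c=snap(n,n+'0.png');print(n,c['intrinsics'].tolist(),np.round(np.linalg.inv(c['view']),3).tolist())
o=ctrl.get_obs();print(o['ee_pos'],o['eef_rot'],ctrl.pinch_z,o['time_s'])
E
```

```text
top [[518.3430183256595, 0.0, 314.69891833695254], [0.0, 518.3430183256595, 236.79081770791362], [0.0, 0.0, 1.0]] [[0.028, -0.995, 0.092, 0.488], [-1.0, -0.029, -0.012, 0.08], [0.014, -0.092, -0.996, 1.17], [0.0, 0.0, 0.0, 1.0]]
side [[466.0615112135624, 0.0, 308.4935864634926], [0.0, 466.0615112135624, 238.2577661736396], [0.0, 0.0, 1.0]] [[-0.843, -0.416, 0.342, 0.269], [-0.539, 0.652, -0.534, 0.579], [-0.0, -0.634, -0.773, 0.816], [0.0, 0.0, 0.0, 1.0]]
[0.22858686 0.49999988 0.20495411] [-3.14059538e+00 -2.10281105e-05  2.71282531e+00] -0.0188 0.1
```

View pics/top0.png

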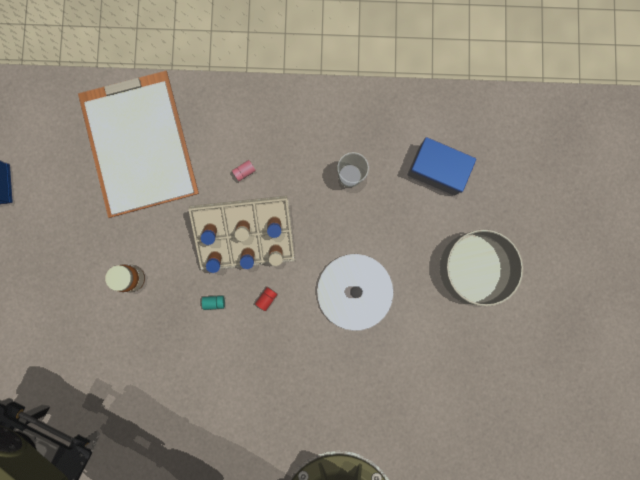

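View pics/side0.png

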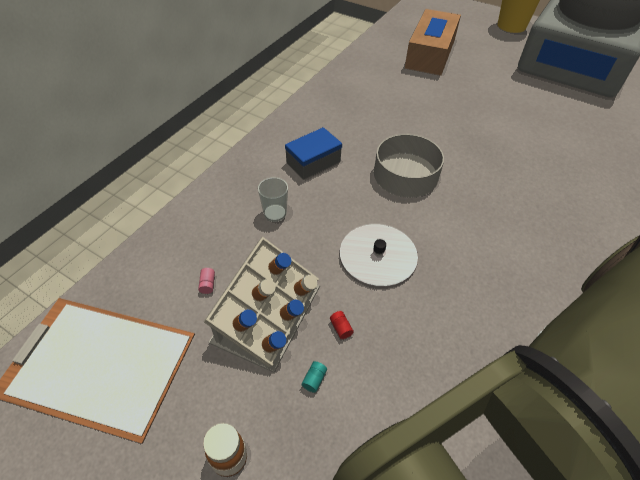

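Candidates (top view). Blue caps, wanted: (208,238), (274,228), (213,263), (247,260). Not wanted: white caps (242,231) and (276,256), turquoise look-alike (212,302), red look-alike (266,298), pink look-alike (243,170). The pot is at (483,268) and the lid's knob at (356,292). The four navy caps on amber bodies in the rack match the description. Next I measure and make a close crop.

```bash
cat > meas.py <<'E'
from h import *
from scipy.optimize import least_squares
def load(n): return dict(np.load('/tmp/%s.npz'%n))
def proj(c,P):
    q=c['view'][:3,:3]@np.asarray(P)+c['view'][:3,3];k=c['intrinsics']@q;return k[:2]/k[2]
def ray(c,uv):
    T=np.linalg.inv(c['view']);d=T[:3,:3]@np.linalg.solve(c['intrinsics'],[uv[0],uv[1],1.]);return T[:3,3],d/np.linalg.norm(d)
def tri(c1,a,c2,b):
    p,d=ray(c1,a);q,e=ray(c2,b);s=np.linalg.lstsq(np.c_[d,-e],q-p,rcond=None)[0]
    x=p+s[0]*d;y=q+s[1]*e;return (x+y)/2,np.linalg.norm(x-y)
def circ(P):
    r=least_squares(lambda x:np.hypot(*(P-x[:2]).T)-x[2],[*P.mean(0),.05],loss='soft_l1',f_scale=.002);return r.x
def blobs(c,roi,lo,hi,amin=20):
    hsv=cv2.cvtColor(c['img'],cv2.COLOR_BGR2HSV);m=cv2.inRange(hsv,lo,hi);k=np.zeros_like(m);x0,y0,x1,y1=roi;k[y0:y1,x0:x1]=m[y0:y1,x0:x1]
    n,l,s,ce=cv2.connectedComponentsWithStats(k);return [(ce[i],s[i,4],l==i) for i in range(1,n) if s[i,4]>amin]
E
python3 - <<'E'
from meas import *
t,s=load('top'),load('side')
ct,cs=cloud(t),cloud(s)
B=((108,120,60),(125,255,255))
bt=blobs(t,(185,195,300,280),*B);bs=blobs(s,(205,235,325,365),*B)
for c,a,m in bt: print('T',c.round(1),a,np.median(ct[m],0).round(4))
for c,a,m in bs: print('S',c.round(1),a,np.median(cs[m],0).round(4))
# pairings
for c,a,m in bt:
    best=min(((tri(t,c,s,d))+(d,) for d,_,_ in bs),key=lambda r:r[1]+abs(r[0][2]-np.median(ct[m][:,2])));print('tri',c.round(),best[2].round(),best[0].round(4),round(best[1],4))
# rack plane, bright non-blue pixels
for n,c,P,roi in(('T',t,ct,(192,205,292,268)),('S',s,cs,(215,245,315,360))):
    hsv=cv2.cvtColor(c['img'],cv2.COLOR_BGR2HSV);x0,y0,x1,y1=roi
    Q=P[y0:y1,x0:x1].reshape(-1,3);h=hsv[y0:y1,x0:x1].reshape(-1,3)
    Q=Q[(h[:,2]>130)&(h[:,1]<60)&(Q[:,2]>.02)&(Q[:,2]<.1)]
    rng=np.random.default_rng(0);best=0
    for _ in range(500):
        a=Q[rng.choice(len(Q),3,0)];nn=np.cross(a[1]-a[0],a[2]-a[0]);nn/=np.linalg.norm(nn)+1e-12
        i=abs((Q-a[0])@nn)<.002
        if i.sum()>best:best=i.sum();I=i
    ce=Q[I].mean(0);nn=np.linalg.svd(Q[I]-ce)[2][2];nn*=np.sign(nn[2]);print(n,'plane',best,len(Q),ce.round(4),nn.round(4),'yaw',np.degrees(np.arctan2(-nn[1],-nn[0])).round(2))
for n,P in(('T',ct),('S',cs)):
    Q=P.reshape(-1,3);d=np.hypot(Q[:,0]-.47,Q[:,1]+.26)
    print(n,'near pot maxz',np.percentile(Q[(d<.15)&(Q[:,2]>.03)][:,2],[50,90,98]))
    r=Q[(d<.15)&(Q[:,2]>.060)&(Q[:,2]<.072)];print('pot',circ(r[:,:2]).round(4),len(r),r[:,2].mean())
    r=Q[(abs(Q[:,0]-.39)<.06)&(abs(Q[:,1]-0)<.1)&(Q[:,2]>.03)&(Q[:,2]<.07)];print('knob',r.mean(0).round(4),r[:,2].max(),circ(r[:,:2]).round(4),len(r))
    d=np.hypot(Q[:,0]-.39,Q[:,1]-0);r=Q[(d<.12)&(Q[:,2]>.007)&(Q[:,2]<.02)];h=cv2.convexHull(r[:,:2].astype('f4'))[:,0];print('lid',cv2.minEnclosingCircle(h),r[:,2].mean(),np.median(r,0))
cr=cv2.resize(t['img'][190:320,170:310],None,fx=4,fy=4);cv2.imwrite('pics/crop.png',cr)
E
```

```text
T [273.9 230.5] 129 [0.5977 0.1527 0.1021]
T [207.5 237.3] 141 [0.5793 0.2889 0.103 ]
T [246.5 261.9] 128 [0.5319 0.2108 0.0696]
T [212.5 265.4] 136 [0.5223 0.2816 0.0698]
S [282.7 260.1] 187 [0.5977 0.1576 0.1021]
S [295.1 307.2] 200 [0.5315 0.2153 0.0693]
S [247.6 317.7] 232 [0.5777 0.2934 0.1026]
S [277.3 339.4] 223 [0.5215 0.2872 0.0696]
tri [274. 230.] [283. 260.] [0.5989 0.1537 0.0963] 0.0022
tri [208. 237.] [248. 318.] [0.5801 0.2905 0.0959] 0.0007
tri [246. 262.] [295. 307.] [0.533  0.2118 0.0629] 0.0013
tri [213. 265.] [277. 339.] [0.5233 0.2836 0.0627] 0.0012
T plane 2121 4014 [0.6025 0.2268 0.0584] [-0.4913 -0.066   0.8685] yaw 7.65
S plane 2310 3532 [0.6054 0.2329 0.0608] [-0.4959 -0.0679  0.8657] yaw 7.8
T near pot maxz [0.0570341  0.06682224 0.06887898]
pot [ 0.5357 -0.2964  0.0795] 452 0.06505639033442695<stdin>:26: RuntimeWarning: Mean of empty slice.
  ret = um.true_divide(
Traceback (most recent call last):
ValueError: zero-size array to reduction operation maximum which has no identity
```

```bash
python3 - <<'E'
from meas import *
t,s=load('top'),load('side')
ct,cs=cloud(t),cloud(s)
yaw=np.radians(7.7);x=np.array([np.cos(yaw),np.sin(yaw),0]);y=np.array([-np.sin(yaw),np.cos(yaw),0]);n=-.5*x+np.array([0,0,.866]);u=.866*x+np.array([0,0,.5])
B=((108,120,60),(125,255,255));W=((10,5,120),(40,110,255))
for nm,c,P,roi in(('T',t,ct,(185,195,300,280)),('S',s,cs,(205,235,325,365))):
    for ce,a,m in blobs(c,roi,*B):
        Q=P[m];h=Q@n;top=np.percentile(h,90);D=Q[abs(h-top)<.003]
        a_,b_=D@u,D@y; cc=np.r_[(a_.min()+a_.max())/2,(b_.min()+b_.max())/2]
        print(nm,ce.round(),'top h',top.round(4),'disc n',len(D),'mean',D.mean(0).round(4),'u,y mean',a_.mean().round(4),b_.mean().round(4),'mid',cc.round(4),'span',np.ptp(a_).round(4),np.ptp(b_).round(4))
for nm,P in(('T',ct),('S',cs)):
    Q=P.reshape(-1,3)
    d=np.hypot(Q[:,0]-.53,Q[:,1]+.29);r=Q[(d<.11)&(Q[:,2]>.060)&(Q[:,2]<.072)];print('pot',circ(r[:,:2]).round(4),len(r))
    r=Q[(abs(Q[:,0]-.40)<.11)&(abs(Q[:,1]+0.01)<.1)]; k=r[(r[:,2]>.038)&(r[:,2]<.06)];print('knobtop',k.mean(0).round(4),k[:,2].max().round(4),len(k))
    r=r[(r[:,2]>.008)&(r[:,2]<.02)];h=cv2.convexHull(r[:,:2].astype('f4'))[:,0];print('lid',cv2.minEnclosingCircle(h),np.median(r[:,2]),circ(h).round(4))
    for a,b,nmx in((.65,.0,'beaker'),(.65,-.18,'tip'),(.46,.46,'jar')):
        r=Q[(abs(Q[:,0]-a)<.1)&(abs(Q[:,1]-b)<.1)&(Q[:,2]>.05)];print(nmx,len(r) and (r.min(0).round(3),r.max(0).round(3)))
# image rim of the pot and lid for check via ellipse: top view
for nm,c in(('top',t),('side',s)): print(nm,'pot guess',proj(c,[.5357,-.2964,.066]).round(1))
# knob from two views
kt=blobs(t,(340,278,372,308),(0,0,0),(180,255,70),10);ks=blobs(s,(365,230,395,262),(0,0,0),(180,255,60),10)
for i in kt+ks:print('knob blob',i[0],i[1])
print(tri(t,max(kt,key=lambda i:i[1])[0],s,max(ks,key=lambda i:i[1])[0]))
cr=cv2.resize(t['img'][190:320,170:310],None,fx=4,fy=4);cv2.imwrite('pics/crop.png',cr)
E
```

```text
T [274. 230.] top h -0.2152 disc n 81 mean [0.5974 0.1525 0.1037] u,y mean 0.5822 0.0711 mid [0.5817 0.0712] span 0.0258 0.0256
T [208. 237.] top h -0.2153 disc n 98 mean [0.5788 0.2887 0.1036] u,y mean 0.582 0.2085 mid [0.5826 0.2088] span 0.0285 0.0269
T [246. 262.] top h -0.2146 disc n 74 mean [0.532  0.2103 0.0712] u,y mean 0.5165 0.1372 mid [0.5167 0.1373] span 0.0272 0.0246
T [213. 265.] top h -0.2147 disc n 77 mean [0.5214 0.282  0.0708] u,y mean 0.5156 0.2096 mid [0.5162 0.209 ] span 0.0276 0.0271
S [283. 260.] top h -0.2158 disc n 135 mean [0.5964 0.156  0.1027] u,y mean 0.5813 0.0747 mid [0.5811 0.0748] span 0.027 0.0289
S [295. 307.] top h -0.2153 disc n 150 mean [0.5304 0.2141 0.0699] u,y mean 0.515 0.1411 mid [0.5149 0.141 ] span 0.0286 0.0294
S [248. 318.] top h -0.2151 disc n 185 mean [0.5768 0.2923 0.1029] u,y mean 0.5804 0.2124 mid [0.5804 0.212 ] span 0.029 0.0289
S [277. 339.] top h -0.2152 disc n 172 mean [0.5208 0.2851 0.0699] u,y mean 0.515 0.2127 mid [0.5148 0.2132] span 0.029 0.0299
pot [ 0.5357 -0.2964  0.0795] 538
knobtop [ 0.4759 -0.0248  0.0455] 0.0496 110
[... 244 characters left out ...]
.139,  0.071]))
jar (array([0.463, 0.443, 0.05 ]), array([0.521, 0.499, 0.098]))
pot [ 0.5347 -0.2939  0.0796] 425
knobtop [ 0.4742 -0.0211  0.0447] 0.0494 110
lid ((0.4747893810272217, -0.023271407932043076), 0.0864986777305603) 0.011627109388112622 [ 0.4736 -0.0226  0.0839]
beaker (array([ 0.706, -0.041,  0.05 ]), array([0.75 , 0.029, 0.089]))
tip (array([ 0.551, -0.278,  0.05 ]), array([ 0.75 , -0.136,  0.068]))
jar (array([0.461, 0.448, 0.05 ]), array([0.516, 0.506, 0.093]))
top pot guess [484.2 266.9]
side pot guess [409.7 154.1]
knob blob [379.30769231 246.52447552] 143Traceback (most recent call last):
  File "<stdin>", line 23, in <module>
ValueError: max() iterable argument is empty
```

```bash
cat > go.py <<'E'
import sys
from h import *
yaw=np.radians(7.7);x=np.array([np.cos(yaw),np.sin(yaw),0]);y=np.array([-np.sin(yaw),np.cos(yaw),0]);n=-.5*x+np.array([0,0,.866])
CAP=dict(A=(.597,.1543,.1032),B=(.5778,.2905,.1032),C=(.5312,.2122,.0705),D=(.5211,.2835,.0703))
def ori(zt,yt=y): return np.c_[np.cross(yt,zt),yt,zt]
RT,RD=ori(-n),ori(np.array([0,0,-1.]))
def cap(k,lift=0): return np.array(CAP[k])-n*.0308+n*lift
def rel(p0,R0,p,name=''):
    d=R0.T@(np.asarray(p)-p0)/.03;N=max(1,int(np.ceil(abs(d).max())));print(name,'total',d.round(2),'rows',N,'each',(d/N).round(3))
def cur():
    o=ctrl.get_obs();return o['ee_pos'],R.from_euler('xyz',o['eef_rot']).as_matrix(),o
def rot(R0,Rt,name=''):
    v=np.degrees(R.from_matrix(R0.T@Rt).as_rotvec())/10;N=max(1,int(np.ceil(np.linalg.norm(v))));print(name,'rot',v.round(3),'rows',N,'each',(v/N).round(3))
E
python3 - <<'E'
from go import *
p,R0,o=cur()
rot(R0,RD,'to down');rot(RD,RT,'to tilt')
pre=cap('B',.08);rel(p,RD,pre+[0,0,0],'to pre B in down frame')
rel(p,RT,pre,'to pre B in tilt frame');rel(pre,RT,cap('B'),'in')
c=np.load('/tmp/top.npz')['img'];print(cv2.imwrite('pics/crop1.png',cv2.resize(c[190:320,170:310],None,fx=4,fy=4)))
E
```

```text
to down rot [-6.000e-03 -2.000e-03 -3.227e+00] rows 4 each [-0.001 -0.    -0.807]
to tilt rot [-0. -3. -0.] rows 4 each [-0.   -0.75 -0.  ]
to pre B in down frame total [-9.78 -8.48  1.97] rows 10 each [-0.978 -0.848  0.197]
to pre B in tilt frame total [-7.48 -8.48  6.6 ] rows 9 each [-0.832 -0.942  0.733]
in total [-0.   -0.    2.67] rows 3 each [-0.    -0.     0.889]
True
```

View pics/crop1.png

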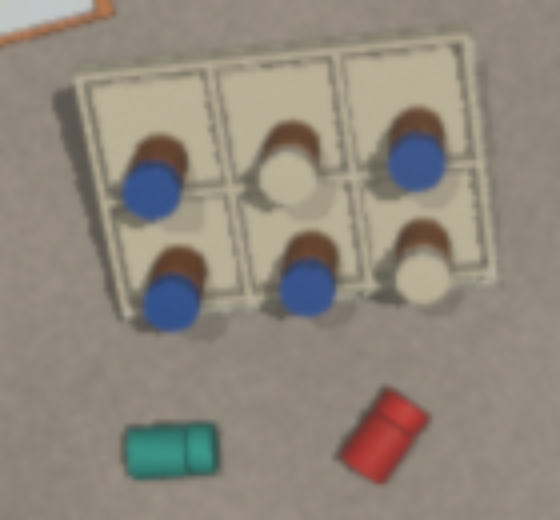

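The crop shows four navy caps on amber bodies at (152,190), (417,162), (172,302) and (308,288), two whites, and the turquoise and red look-alikes lying on the bench. I will take upper-left B, then lower-left D, then lower-middle C. Upper-right A stays.

```bash
python3 -m inch '0.1 0 0 0 0 0 -0.81; 0.1 0 0 0 0 0 -0.81; 0.1 0 0 0 0 0 -0.81; 0.1 0 0 0 0 0 -0.8; 0.1 0 0 0 0 -0.75 0; 0.1 0 0 0 0 -0.75 0; 0.1 0 0 0 0 -0.75 0; 0.1 0 0 0 0 -0.75 0' 12
python3 -m inch '0.1 -0.83 -0.94 0.73 0 0 0; 0.1 -0.83 -0.94 0.73 0 0 0; 0.1 -0.83 -0.94 0.73 0 0 0; 0.1 -0.83 -0.94 0.73 0 0 0; 0.1 -0.83 -0.94 0.73 0 0 0; 0.1 -0.83 -0.94 0.73 0 0 0; 0.1 -0.83 -0.94 0.73 0 0 0; 0.1 -0.83 -0.94 0.73 0 0 0; 0.1 -0.83 -0.94 0.73 0 0 0; 0.1 0 0 0 0 0 0'
python3 - <<'E'
from go import *
p,R0,o=cur();print(o['qpos'].round(2),o['grip_width'])
rot(R0,RT);rel(p,R0,cap('B',.03),'to 30mm above');rel(p,R0,cap('B'))
c=snap('wrist','w1.png');print(c['intrinsics'].round(1).tolist())
E
```

```text
time_s: 1.1
ee_pos: [0.2285, 0.5003, 0.2056]
eef_rot: [3.141, 0.528, -3.006]
force: [0.9, -0.3, 1.4]
grip_width: 0.0519
grip_force: 0.0
time_s: 2.35
ee_pos: [0.5541, 0.2861, 0.1458]
eef_rot: [-3.141, 0.522, -3.009]
force: [0.0, 0.3, 0.5]
grip_width: 0.0516
grip_force: 0.0
[ 0.5   0.29  1.77 -0.32  0.61 -0.99] 0.05158976823008864
 rot [-0.01  -0.008 -0.011] rows 1 each [-0.01  -0.008 -0.011]
to 30mm above total [0.01 0.04 1.66] rows 2 each [0.006 0.021 0.829]
 total [0.01 0.04 2.66] rows 3 each [0.003 0.014 0.886]
[[371.6, 0.0, 318.5], [0.0, 371.6, 231.5], [0.0, 0.0, 1.0]]
```

View pics/w1.png

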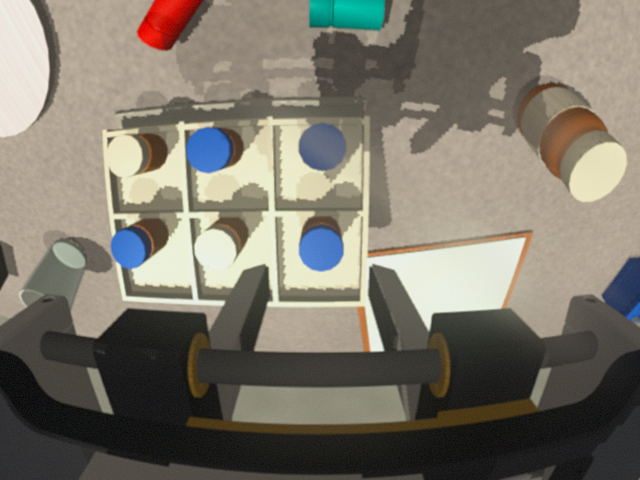

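The wrist view shows cap B at (321,247), centred between the fingertips at columns 255 and 385. The other caps are D (323,147), C (210,150) and A (132,247). I'll check all four against the wrist calibration, casting rays onto the cap-top plane.

```bash
cat > wr.py <<'E'
from meas import *
from go import CAP,n,y,RT
def wcaps(c,lo=(105,100,40),hi=(125,255,255)):
    K=c['intrinsics'];T=np.linalg.inv(c['view']);hn=np.mean([np.dot(v,n) for v in CAP.values()])
    out=[]
    for ce,a,m in blobs(c,(60,90,400,290),lo,hi,300):
        d=(ce-K[:2,2])/K[0,0];r=np.hypot(*d);v=np.r_[d/r*np.sin(r),np.cos(r)];v=T[:3,:3]@v
        P=T[:3,3]+v*(hn-T[:3,3]@n)/(v@n);k=min(CAP,key=lambda k:np.linalg.norm(CAP[k]-P))
        print(ce.round(),a,P.round(4),k,'diff in tilted tool mm',(RT.T@(P-CAP[k])*1000).round(1))
E
python3 - <<'E'
from wr import *
wcaps(load('wrist'))
E
```

```text
[208. 149.] 1622 [0.5308 0.2127 0.0702] C diff in tilted tool mm [0.5 0.5 0.1]
[129. 248.] 1146 [0.5955 0.1556 0.1028] A diff in tilted tool mm [ 1.4  1.5 -0.3]
[321. 249.] 1494 [0.577  0.2904 0.1026] B diff in tilted tool mm [1.  0.  0.1]
```

```bash
python3 -m inch '0.1 0 0.02 0.9 0 0 0; 0.1 0.02 0.02 0.9 0 0 0; 0.1 0.02 0 0.86 0 0 0; 0.1 0 0 0 0 0 0; -0.6 0 0 0 0 0 0; -0.6 0 0 0 0 0 0; -0.6 0 0 0 0 0 0; -0.6 0 0 0 0 0 0' 12
python3 - <<'E'
from go import *
p,R0,o=cur();rel(p,R0,cap('B'),'err')
E
```

```text
time_s: 3.4
ee_pos: [0.5913, 0.2948, 0.0782]
eef_rot: [3.141, 0.525, -3.007]
force: [-4.3, 0.3, 6.0]
grip_width: 0.0299
grip_force: 12.0
err total [-0.01 -0.08  0.07] rows 1 each [-0.014 -0.083  0.071]
```

```bash
python3 -m inch '-0.6 0 0 -0.5 0 0 0; -0.6 0 0 -1 0 0 0; -0.6 0 0 -1 0 0 0; -0.6 0 0 -1 0 0 0; -0.6 0 0 -0.5 0 0 0; -0.6 0 0 0 0 0.75 0; -0.6 0 0 0 0 0.75 0; -0.6 0 0 0 0 0.75 0; -0.6 0 0 0 0 0.75 0; -0.6 0 0 0 0 0 0'
cat >> go.py <<'E'
POT=np.array([.535,-.295,0.])
def slot(i,z): return POT+np.array(RD[:,0])*i*.044+[0,0,z]
E
python3 - <<'E'
from go import *
p,R0,o=cur();print(o['grip_width'],o['qpos'].round(2));rot(R0,RD);rel(p,RD,slot(-1,.16))
E
```

```text
time_s: 4.65
ee_pos: [0.5324, 0.2861, 0.1801]
eef_rot: [-3.141, -0.001, -3.008]
force: [0.5, -0.3, -1.1]
grip_width: 0.0299
grip_force: 12.0
0.02987078921047841 [ 0.43  0.44  1.39 -0.    1.31 -1.27]
 rot [-0.002 -0.005 -0.002] rows 1 each [-0.002 -0.005 -0.002]
 total [  1.04 -19.21   0.67] rows 20 each [ 0.052 -0.96   0.033]
```

```bash
python3 -m inch '-0.6 0.05 -0.5 0 0 0 0; -0.6 0.05 -1 0 0 0 0; -0.6 0.05 -1 0 0 0 0; -0.6 0.05 -1 0 0 0 0; -0.6 0.05 -1 0 0 0 0; -0.6 0.05 -1 0 0 0 0; -0.6 0.05 -1 0 0 0 0; -0.6 0.05 -1 0 0 0 0; -0.6 0.05 -1 0 0 0 0; -0.6 0.05 -1 0 0 0 0'
python3 -m inch '-0.6 0.05 -1 0.1 0 0 0; -0.6 0.05 -1 0.1 0 0 0; -0.6 0.05 -1 0.1 0 0 0; -0.6 0.05 -1 0.1 0 0 0; -0.6 0.05 -1 0.1 0 0 0; -0.6 0.05 -1 0.1 0 0 0; -0.6 0.05 -1 0 0 0 0; -0.6 0.05 -1 0 0 0 0; -0.6 0.05 -1 0 0 0 0; -0.6 0.05 -0.7 0 0 0 0'
python3 -m inch '-0.6 0 0 0 0 0 0; -0.6 0 0 0 0 0 0'
python3 - <<'E'
from go import *
p,R0,o=cur();print(o['grip_width'],o['qpos'].round(2));rot(R0,RD);rel(p,R0,slot(-1,.027),'to 6mm above')
c=snap('wrist','w2.png')
E
```

```text
time_s: 5.9
ee_pos: [0.5543, 0.0005, 0.1813]
eef_rot: [-3.14, 0.002, -3.006]
force: [-0.1, 0.0, -0.1]
grip_width: 0.0294
grip_force: 12.0
time_s: 7.15
ee_pos: [0.5786, -0.2897, 0.1633]
eef_rot: [-3.14, 0.001, -3.007]
force: [-0.0, 0.4, -0.6]
grip_width: 0.0298
grip_force: 12.0
time_s: 7.4
ee_pos: [0.5793, -0.2876, 0.1631]
eef_rot: [-3.142, 0.0, -3.006]
force: [0.2, 0.4, -0.7]
grip_width: 0.0297
grip_force: 12.0
0.029717082440189592 [-0.52  0.55  1.27  0.    1.32 -2.22]
 rot [-0.     0.001  0.006] rows 1 each [-0.     0.001  0.006]
to 6mm above total [ 0.03 -0.05  4.54] rows 5 each [ 0.006 -0.009  0.907]
```

View pics/w2.png

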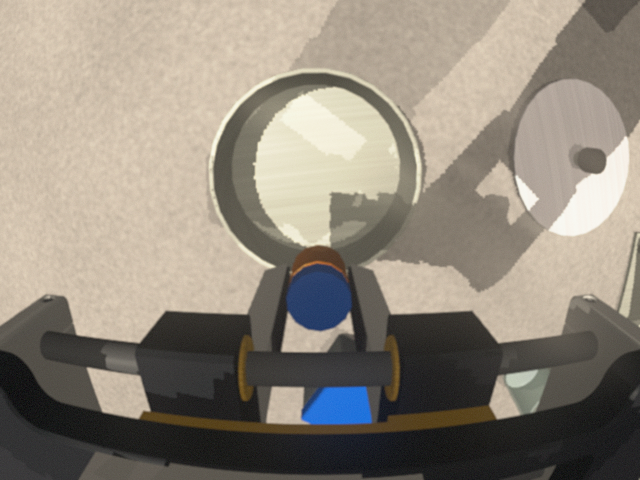

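The pot is centred at (316,167) in the wrist view, with the vial held straight at (318,297). I'll lower it.

```bash
python3 -m inch '-0.6 0 0 0.9 0 0 0; -0.6 0 0 1 0 0 0; -0.6 0 0 1 0 0 0; -0.6 0 0 1 0 0 0; -0.6 0 0 0.6 0 0 0; -0.6 0 0 0.1 0 0 0; -0.6 0 0 0 0 0 0'
python3 -m inch '-0.6 0 0 0.05 0 0 0; -0.6 0 0 0 0 0 0'
```

```text
time_s: 8.32
ee_pos: [0.5799, -0.2884, 0.026]
eef_rot: [-3.141, 0.001, -3.006]
force: [-0.4, 0.8, -0.3]
grip_width: 0.0295
grip_force: 12.0
time_s: 8.57
ee_pos: [0.5796, -0.2885, 0.0241]
eef_rot: [-3.141, 0.001, -3.007]
force: [0.0, -0.0, -0.5]
grip_width: 0.0297
grip_force: 12.0
```

```bash
python3 -m inch '-0.6 0 0 0.05 0 0 0; -0.6 0 0 0 0 0 0'
python3 -m inch '-0.6 0 0 0.05 0 0 0; -0.6 0 0 0 0 0 0'
```

```text
time_s: 8.82
ee_pos: [0.5795, -0.2885, 0.0221]
eef_rot: [-3.141, 0.0, -3.007]
force: [-0.7, 0.3, 0.0]
grip_width: 0.0292
grip_force: 12.0
time_s: 9.07
ee_pos: [0.5802, -0.2885, 0.0216]
eef_rot: [-3.141, 0.002, -3.007]
force: [1.0, 1.9, 8.2]
grip_width: 0.0297
grip_force: 12.0
```

```bash
python3 -m inch '-0.1 0 0 0 0 0 0; -0.1 0 0 0 0 0 0; -0.1 0 0 0 0 0 0; 0 0 0 -0.3 0 0 0; 0 0 0 -1 0 0 0; 0 0 0 -1 0 0 0; 0.1 0 0 -1 0 0 0; 0.1 0 0 -1 0 0 0; 0.1 0 0 -1 0 0 0; 0.1 0 0 0 0 0 0'
python3 - <<'E'
from go import *
p,R0,o=cur()
CAP['D']=tuple(np.array(CAP['D'])+[0,0,0])
rel(p,RD,cap('D',.11),'to D pre, down frame')
E
```

```text
time_s: 10.32
ee_pos: [0.5802, -0.2888, 0.1825]
eef_rot: [-3.139, 0.004, -3.007]
force: [-0.7, 0.5, -0.0]
grip_width: 0.0519
grip_force: 0.0
to D pre, down frame total [ 0.72 19.17  1.45] rows 20 each [0.036 0.958 0.073]
```

```bash
python3 -m inch '0.1 0.04 0.6 0 0 0 0; 0.1 0.04 1 0 0 0 0; 0.1 0.04 1 0 0 0 0; 0.1 0.04 1 0 0 0 0; 0.1 0.04 1 0 0 0 0; 0.1 0.04 1 0 0 0 0; 0.1 0.04 1 0 0 0 0; 0.1 0.04 1 0 0 0 0; 0.1 0.04 1 0 0 0 0; 0.1 0.04 1 0 0 0 0'
python3 -m inch '0.1 0.03 1 0 0 0 0; 0.1 0.03 1 0 0 0 0; 0.1 0.03 1 0 0 0 0; 0.1 0.03 1 0 0 0 0; 0.1 0.03 1 0 0 0 0; 0.1 0.03 1 0 0 0 0; 0.1 0.03 1 0 0 0 0; 0.1 0.03 1 0 0 0 0; 0.1 0.03 1 0 0 0 0; 0.1 0.03 0.6 0 0 0 0'
python3 -m inch '0.1 0 0 0.3 0 -0.75 0; 0.1 0 0 0.3 0 -0.75 0; 0.1 0 0 0.3 0 -0.75 0; 0.1 0 0 0.3 0 -0.75 0; 0.1 0 0 0 0 0 0;0.1 0 0 0 0 0 0'
python3 - <<'E'
from go import *
p,R0,o=cur();print(o['qpos'].round(2));rot(R0,RT);rel(p,R0,cap('D'))
from wr import *
wcaps(snap('wrist','w3.png'))
E
```

```text
time_s: 11.58
ee_pos: [0.5281, -0.0037, 0.1787]
eef_rot: [3.141, -0.001, -3.007]
force: [-0.2, 0.5, 0.6]
grip_width: 0.0516
grip_force: 0.0
time_s: 12.82
ee_pos: [0.4805, 0.2805, 0.1787]
eef_rot: [-3.141, -0.001, -3.006]
force: [-0.3, -0.2, -0.7]
grip_width: 0.0517
grip_force: 0.0
time_s: 13.58
ee_pos: [0.4885, 0.2805, 0.1452]
eef_rot: [-3.142, 0.522, -3.007]
force: [0.2, -0.5, 0.0]
grip_width: 0.0515
grip_force: 0.0
[ 0.55  0.17  1.92 -0.37  0.6  -0.89]
 rot [-0.   -0.01  0.  ] rows 1 each [-0.   -0.01  0.  ]
 total [ 0.3  -0.05  3.73] rows 4 each [ 0.075 -0.012  0.934]
[220. 224.] 1151 [0.5303 0.2123 0.0699] C diff in tilted tool mm [1.1 0.3 0.1]
[317. 224.] 1215 [0.5203 0.2835 0.0697] D diff in tilted tool mm [1.  0.1 0.1]
```

View pics/w3.png

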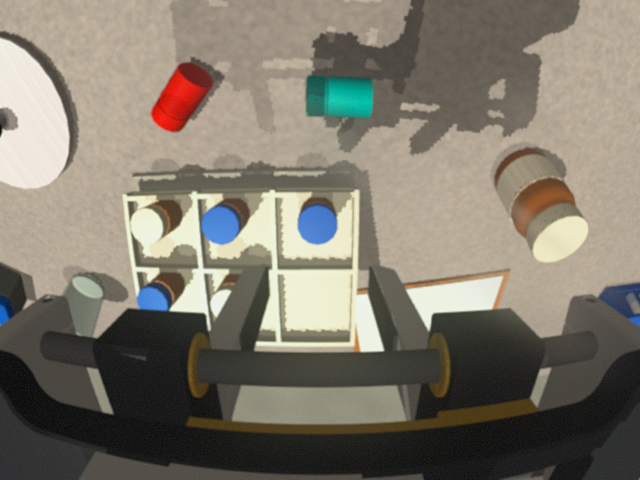

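The upper-left compartment is empty, D (317,224) is lined up, and nothing else has been disturbed.

```bash
python3 -m inch '0.1 0.1 -0.02 0.9 0 0 0; 0.1 0.1 -0.02 1 0 0 0; 0.1 0.1 0 1 0 0 0; 0.1 0.03 0 0.8 0 0 0; 0.1 0 0 0 0 0 0; -0.6 0 0 0 0 0 0; -0.6 0 0 0 0 0 0; -0.6 0 0 0 0 0 0; -0.6 0 0 0 0 0 0' 12
python3 - <<'E'
from go import *
p,R0,o=cur();rel(p,R0,cap('D'),'err')
E
python3 -m inch '-0.6 0 0 -0.5 0 0 0; -0.6 0 0 -1 0 0 0; -0.6 0 0 -1 0 0 0; -0.6 0 0 -1 0 0 0; -0.6 0 0 -0.6 0 0 0; -0.6 0 0 -0.3 0 0.75 0; -0.6 0 0 -0.3 0 0.75 0; -0.6 0 0 -0.3 0 0.75 0; -0.6 0 0 -0.3 0 0.75 0; -0.6 0 0 0 0 0 0'
python3 - <<'E'
from go import *
p,R0,o=cur();rot(R0,RD);rel(p,RD,slot(0,.16))
E
```

```text
time_s: 14.75
ee_pos: [0.5349, 0.2858, 0.0445]
eef_rot: [3.141, 0.525, -3.007]
force: [-3.7, -1.5, 7.8]
grip_width: 0.0299
grip_force: 12.0
err total [-0.03 -0.02  0.05] rows 1 each [-0.025 -0.016  0.049]
time_s: 16.0
ee_pos: [0.4629, 0.2759, 0.1844]
eef_rot: [3.141, 0.001, -3.007]
force: [0.2, 0.1, -0.6]
grip_width: 0.0298
grip_force: 12.0
 rot [0.005 0.005 0.002] rows 1 each [0.005 0.005 0.002]
 total [  0.17 -19.18   0.81] rows 20 each [ 0.008 -0.959  0.041]
```

```bash
python3 -m inch '-0.6 0.01 -0.5 0 0 0 0; -0.6 0.01 -1 0 0 0 0; -0.6 0.01 -1 0 0 0 0; -0.6 0.01 -1 0 0 0 0; -0.6 0.01 -1 0 0 0 0; -0.6 0.01 -1 0 0 0 0; -0.6 0.01 -1 0 0 0 0; -0.6 0.01 -1 0 0 0 0; -0.6 0.01 -1 0 0 0 0; -0.6 0.01 -1 0 0 0 0'
python3 -m inch '-0.6 0.01 -1 0.1 0 0 0; -0.6 0.01 -1 0.1 0 0 0; -0.6 0.01 -1 0.1 0 0 0; -0.6 0.01 -1 0.1 0 0 0; -0.6 0.01 -1 0.1 0 0 0; -0.6 0.01 -1 0.1 0 0 0; -0.6 0.01 -1 0.1 0 0 0; -0.6 0 -1 0.1 0 0 0; -0.6 0 -1 0 0 0 0; -0.6 0 -0.7 0 0 0 0'
python3 -m inch '-0.6 0 0 0 0 0 0; -0.6 0 0 0 0 0 0'
python3 - <<'E'
from go import *
p,R0,o=cur();print(o['grip_width']);rel(p,R0,slot(0,.023))
c=snap('wrist','w4.png')
E
```

```text
time_s: 17.25
ee_pos: [0.4968, -0.0083, 0.1836]
eef_rot: [-3.141, 0.001, -3.006]
force: [0.9, -1.0, -0.6]
grip_width: 0.0293
grip_force: 12.0
time_s: 18.5
ee_pos: [0.5338, -0.2968, 0.1596]
eef_rot: [-3.14, 0.0, -3.007]
force: [0.8, -0.2, -0.9]
grip_width: 0.0296
grip_force: 12.0
time_s: 18.75
ee_pos: [0.5343, -0.2949, 0.1598]
eef_rot: [-3.141, 0.0, -3.006]
force: [-0.1, -0.3, -0.1]
grip_width: 0.0298
grip_force: 12.0
0.029761053961636533
 total [-0.02 -0.01  4.56] rows 5 each [-0.004 -0.001  0.912]
```

View pics/w4.png

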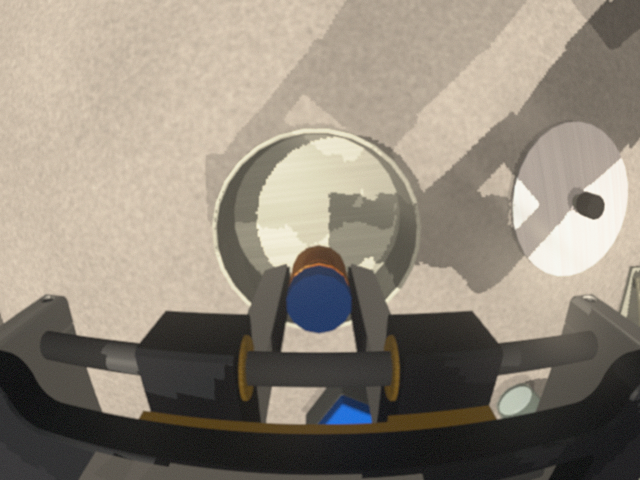

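Vial D is straight in the grip at (319,297), the pot is at (317,215), and its near wall is clear. I'll lower D.

```bash
python3 -m inch '-0.6 0 0 0.9 0 0 0; -0.6 0 0 1 0 0 0; -0.6 0 0 1 0 0 0; -0.6 0 0 1 0 0 0; -0.6 0 0 0.5 0 0 0; -0.6 0 0 0.13 0 0 0; -0.6 0 0 0 0 0 0;-0.6 0 0 0.05 0 0 0; -0.6 0 0 0 0 0 0'
```

```text
time_s: 19.92
ee_pos: [0.535, -0.2958, 0.0229]
eef_rot: [-3.141, 0.001, -3.007]
force: [0.5, 0.0, -0.6]
grip_width: 0.0297
grip_force: 12.0
```

```bash
python3 -m inch '-0.6 0 0 0.03 0 0 0; -0.6 0 0 0 0 0 0'
```

```text
time_s: 20.18
ee_pos: [0.5348, -0.2957, 0.0215]
eef_rot: [3.142, 0.0, -3.007]
force: [0.5, -0.5, -0.0]
grip_width: 0.0297
grip_force: 12.0
```

```bash
python3 -m inch '-0.6 0 0 0.03 0 0 0; -0.6 0 0 0 0 0 0'
python3 -m inch '-0.1 0 0 0 0 0 0; -0.1 0 0 0 0 0 0; -0.1 0 0 0 0 0 0; 0 0 0 -0.3 0 0 0; 0 0 0 -1 0 0 0; 0 0 0 -1 0 0 0; 0.1 0 0 -1 0 0 0; 0.1 0 0 -1 0 0 0; 0.1 0 0 -1 0 0 0; 0.1 0 0 0 0 0 0'
python3 - <<'E'
from go import *
p,R0,o=cur()
rel(p,RD,cap('C',.11),'to C pre, down frame')
E
```

```text
time_s: 20.42
ee_pos: [0.535, -0.2957, 0.0212]
eef_rot: [-3.141, 0.0, -3.007]
force: [-1.9, 1.2, 6.4]
grip_width: 0.0298
grip_force: 12.0
time_s: 21.68
ee_pos: [0.5356, -0.2961, 0.1824]
eef_rot: [-3.139, 0.004, -3.007]
force: [-0.6, -0.1, -1.1]
grip_width: 0.0519
grip_force: 0.0
to C pre, down frame total [-0.8  16.81  1.44] rows 17 each [-0.047  0.989  0.085]
```

```bash
python3 -m inch '0.1 -0.05 0.5 0 0 0 0; 0.1 -0.05 1 0 0 0 0; 0.1 -0.05 1 0 0 0 0; 0.1 -0.05 1 0 0 0 0; 0.1 -0.05 1 0 0 0 0; 0.1 -0.05 1 0 0 0 0; 0.1 -0.05 1 0 0 0 0; 0.1 -0.05 1 0 0 0 0; 0.1 -0.05 1 0 0 0 0; 0.1 -0.05 1 0 0 0 0'
python3 -m inch '0.1 -0.05 1 0 0 0 0; 0.1 -0.05 1 0 0 0 0; 0.1 -0.05 1 0 0 0 0; 0.1 -0.05 1 0 0 0 0; 0.1 -0.05 1 0 0 0 0; 0.1 -0.05 1 0 0 0 0; 0.1 0 1 0 0 0 0; 0.1 0 0.3 0 0 0 0'
python3 -m inch '0.1 0 0 0.3 0 -0.75 0; 0.1 0 0 0.3 0 -0.75 0; 0.1 0 0 0.3 0 -0.75 0; 0.1 0 0 0.3 0 -0.75 0; 0.1 0 0 0 0 0 0;0.1 0 0 0 0 0 0'
python3 - <<'E'
from go import *
p,R0,o=cur();print(o['qpos'].round(2));rot(R0,RT);rel(p,R0,cap('C'))
from wr import *
wcaps(snap('wrist','w5.png'))
E
```

```text
time_s: 22.92
ee_pos: [0.5103, -0.0095, 0.1783]
eef_rot: [3.141, -0.002, -3.006]
force: [-0.2, 0.2, -0.3]
grip_width: 0.0517
grip_force: 0.0
time_s: 23.92
ee_pos: [0.4895, 0.2084, 0.1784]
eef_rot: [-3.141, -0.002, -3.005]
force: [0.0, -0.7, 0.4]
grip_width: 0.0519
grip_force: 0.0
time_s: 24.68
ee_pos: [0.4981, 0.2078, 0.1451]
eef_rot: [-3.141, 0.522, -3.007]
force: [0.2, 0.0, -0.2]
grip_width: 0.0516
grip_force: 0.0
[ 0.39  0.11  2.   -0.25  0.54 -1.13]
 rot [-0.001 -0.011  0.001] rows 1 each [-0.001 -0.011  0.001]
 total [ 0.27 -0.    3.74] rows 4 each [ 0.068 -0.001  0.935]
[318. 224.] 1206 [0.5302 0.2118 0.0698] C diff in tilted tool mm [ 1.3 -0.3  0.1]
```

```bash
python3 -m inch '0.1 0.1 0 0.9 0 0 0; 0.1 0.1 0 1 0 0 0; 0.1 0.07 0 1 0 0 0; 0.1 0.03 0 0.8 0 0 0; 0.1 0 0 0 0 0 0; -0.6 0 0 0 0 0 0; -0.6 0 0 0 0 0 0; -0.6 0 0 0 0 0 0; -0.6 0 0 0 0 0 0' 12
python3 - <<'E'
from go import *
p,R0,o=cur();rel(p,R0,cap('C'),'err')
E
python3 -m inch '-0.6 0 0 -0.5 0 0 0; -0.6 0 0 -1 0 0 0; -0.6 0 0 -1 0 0 0; -0.6 0 0 -1 0 0 0; -0.6 0 0 -0.6 0 0 0; -0.6 0 0 -0.3 0 0.75 0; -0.6 0 0 -0.3 0 0.75 0; -0.6 0 0 -0.3 0 0.75 0; -0.6 0 0 -0.3 0 0.75 0; -0.6 0 0 0 0 0 0'
python3 - <<'E'
from go import *
p,R0,o=cur();rot(R0,RD);rel(p,RD,slot(1,.16))
E
```

```text
time_s: 25.85
ee_pos: [0.5452, 0.2145, 0.045]
eef_rot: [3.141, 0.525, -3.007]
force: [-4.6, -1.3, 7.8]
grip_width: 0.03
grip_force: 12.0
err total [-0.02 -0.01  0.05] rows 1 each [-0.016 -0.013  0.053]
time_s: 27.1
ee_pos: [0.4736, 0.2046, 0.1845]
eef_rot: [3.141, 0.001, -3.007]
force: [0.0, -0.2, -0.0]
grip_width: 0.0296
grip_force: 12.0
 rot [0.001 0.006 0.   ] rows 1 each [0.001 0.006 0.   ]
 total [  1.67 -16.78   0.82] rows 17 each [ 0.098 -0.987  0.048]
```

```bash
python3 -m inch '-0.6 0.1 -0.5 0 0 0 0; -0.6 0.1 -1 0 0 0 0; -0.6 0.1 -1 0 0 0 0; -0.6 0.1 -1 0 0 0 0; -0.6 0.1 -1 0 0 0 0; -0.6 0.1 -1 0 0 0 0; -0.6 0.1 -1 0 0 0 0; -0.6 0.1 -1 0 0 0 0; -0.6 0.1 -1 0 0 0 0'
python3 -m inch '-0.6 0.1 -1 0.1 0 0 0; -0.6 0.1 -1 0.1 0 0 0; -0.6 0.1 -1 0.1 0 0 0; -0.6 0.1 -1 0.1 0 0 0; -0.6 0.1 -1 0.1 0 0 0; -0.6 0.1 -1 0.1 0 0 0; -0.6 0.1 -1 0.1 0 0 0; -0.6 0.05 -1 0.1 0 0 0; -0.6 0 -0.3 0 0 0 0'
python3 -m inch '-0.6 0 0 0 0 0 0; -0.6 0 0 0 0 0 0'
python3 - <<'E'
from go import *
p,R0,o=cur();print(o['grip_width']);rel(p,R0,slot(1,.023))
E
```

```text
time_s: 28.22
ee_pos: [0.4792, -0.0532, 0.184]
eef_rot: [-3.141, 0.002, -3.007]
force: [-0.1, -0.5, -0.7]
grip_width: 0.0296
grip_force: 12.0
time_s: 29.35
ee_pos: [0.4903, -0.3027, 0.1598]
eef_rot: [-3.141, 0.0, -3.008]
force: [1.0, -0.3, -0.3]
grip_width: 0.0299
grip_force: 12.0
time_s: 29.6
ee_pos: [0.4913, -0.3007, 0.1605]
eef_rot: [-3.141, 0.0, -3.006]
force: [0.4, 1.0, -0.3]
grip_width: 0.0298
grip_force: 12.0
0.02980687554004594
 total [ 0.   -0.01  4.58] rows 5 each [ 0.    -0.001  0.916]
```

```bash
python3 -m inch '-0.6 0 0 0.9 0 0 0; -0.6 0 0 1 0 0 0; -0.6 0 0 1 0 0 0; -0.6 0 0 1 0 0 0; -0.6 0 0 0.5 0 0 0; -0.6 0 0 0.15 0 0 0; -0.6 0 0 0 0 0 0;-0.6 0 0 0.05 0 0 0; -0.6 0 0 0 0 0 0'
python3 -m inch '-0.6 0 0 0.03 0 0 0; -0.6 0 0 0 0 0 0'
```

```text
time_s: 30.72
ee_pos: [0.4916, -0.3017, 0.0227]
eef_rot: [-3.141, 0.001, -3.007]
force: [0.1, -0.8, -1.1]
grip_width: 0.0297
grip_force: 12.0
time_s: 30.98
ee_pos: [0.4915, -0.3016, 0.0215]
eef_rot: [-3.141, 0.0, -3.007]
force: [1.1, 1.0, 1.0]
grip_width: 0.03
grip_force: 12.0
```

```bash
python3 -m inch '-0.6 0 0 0.03 0 0 0; -0.6 0 0 0 0 0 0'
python3 -m inch '-0.1 0 0 0 0 0 0; -0.1 0 0 0 0 0 0; -0.1 0 0 0 0 0 0; 0 0 0 -0.3 0 0 0; 0 0 0 -1 0 0 0; 0 0 0 -1 0 0 0; 0.1 0 0 -1 0 0 0; 0.1 0 0 -1 0 0 0; 0.1 0 0 -1 0 0 0; 0.1 0 0 0 0 0 0'
python3 - <<'E'
from go import *
p,R0,o=cur()
rel(p,RD,[.475,-.023,.13],'to above knob, down frame')
E
```

```text
time_s: 31.22
ee_pos: [0.4917, -0.3016, 0.0214]
eef_rot: [-3.141, 0.001, -3.007]
force: [-2.6, 2.3, 10.2]
grip_width: 0.0296
grip_force: 12.0
time_s: 32.48
ee_pos: [0.4922, -0.302, 0.1822]
eef_rot: [-3.138, 0.003, -3.007]
force: [0.0, -0.7, -0.7]
grip_width: 0.0524
grip_force: 0.0
to above knob, down frame total [-0.68  9.29  1.74] rows 10 each [-0.068  0.929  0.174]
```

Move above the knob and re-measure the pot, its contents and the lid.

```bash
python3 -m inch '0.1 -0.07 0.5 0 0 0 0; 0.1 -0.07 1 0 0 0 0; 0.1 -0.07 1 0 0 0 0; 0.1 -0.07 1 0 0 0 0; 0.1 -0.07 1 0.3 0 0 0; 0.1 -0.07 1 0.3 0 0 0; 0.1 -0.07 1 0.3 0 0 0; 0.1 -0.07 1 0.3 0 0 0; 0.1 -0.07 1 0.3 0 0 0; 0.1 -0.07 0.8 0.2 0 0 0'
python3 -m inch '0.1 0 0 0 0 0 0; 0.1 0 0 0 0 0 0'
python3 - <<'E'
from meas import *
from go import rel,cur
t,s=snap('top'),snap('side');res=[]
for nm,c in(('T',t),('S',s)):
    P=cloud(c);Q=P.reshape(-1,3)
    d=np.hypot(Q[:,0]-.535,Q[:,1]+.295);r=Q[(d<.11)&(d>.068)&(Q[:,2]>.060)&(Q[:,2]<.072)];print(nm,'pot',circ(r[:,:2]).round(4),len(r))
    u,v=proj(c,[.535,-.295,.05]).astype(int);w=70
    for ce,a,m in blobs(c,(u-w,v-w,u+w,v+w),(105,100,40),(125,255,255)):
        D=P[m];D=D[(np.hypot(D[:,0]-.535,D[:,1]+.295)<.075)]
        if len(D)>10:
            z=np.percentile(D[:,2],90);D=D[abs(D[:,2]-z)<.004];print('  cap',ce.round(),a,D.mean(0).round(4),'n',len(D))
    r=Q[(abs(Q[:,0]-.475)<.1)&(abs(Q[:,1]+.024)<.1)&(Q[:,2]>.008)&(Q[:,2]<.016)];h=cv2.convexHull(r[:,:2].astype('f4'))[:,0];print('lid',circ(h).round(4))
w=snap('wrist');T=np.linalg.inv(w['view']);K=w['intrinsics']
def wray(uv):
    d=(np.asarray(uv)-K[:2,2])/K[0,0];r=np.hypot(*d);return T[:3,:3]@np.r_[d/r*np.sin(r),np.cos(r)]
p,R0,o=cur();print(p)
for ce,a,m in blobs(w,(220,120,420,320),(0,0,0),(180,255,75),150):
    v=wray(ce);X=T[:3,3]+v*(.046-T[2,3])/v[2];print('dark',ce.round(),a,X.round(4))
u,v=t['img'].shape[:2];a=t['img'][200:340,290:550];b=s['img'][120:260,300:480]
cv2.imwrite('pics/c6.png',np.vstack([cv2.resize(a,(520,280)),cv2.resize(b,(520,300)) if 0 else cv2.resize(b,(520,300))]));cv2.imwrite('pics/w6.png',w['img'])
E
```

```text
time_s: 33.72
ee_pos: [0.4734, -0.0204, 0.1271]
eef_rot: [3.141, -0.002, -3.006]
force: [0.8, 0.1, -0.1]
grip_width: 0.0517
grip_force: 0.0
time_s: 33.98
ee_pos: [0.4744, -0.0224, 0.1282]
eef_rot: [3.142, -0.001, -3.006]
force: [0.6, 0.4, -1.0]
grip_width: 0.0514
grip_force: 0.0
T pot [ 0.5359 -0.2965  0.0796] 529
  cap [478. 248.] 127 [ 0.5784 -0.2885  0.05  ] n 107
  cap [481. 268.] 132 [ 0.5338 -0.2953  0.0505] n 104
  cap [484. 288.] 130 [ 0.49  -0.301  0.051] n 91
lid [ 0.4758 -0.0257  0.0843]
S pot [ 0.5345 -0.2934  0.0796] 199
  cap [426. 166.] 112 [ 0.4893 -0.2982  0.0496] n 78
lid [ 0.4748 -0.0231  0.0847]
[ 0.47470732 -0.0228339   0.12846729]
dark [325. 236.] 226 [ 0.4728 -0.0184  0.046 ]
dark [378. 299.] 570 [0.5185 0.0299 0.046 ]
dark [258. 305.] 428 [ 0.5359 -0.063   0.046 ]
```

View pics/c6.png

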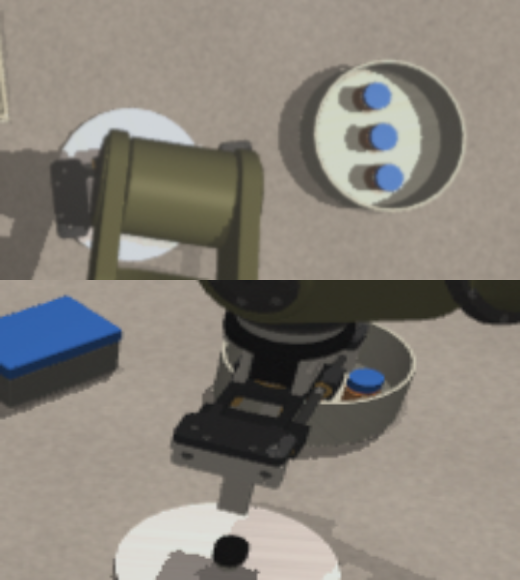

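View pics/w6.png

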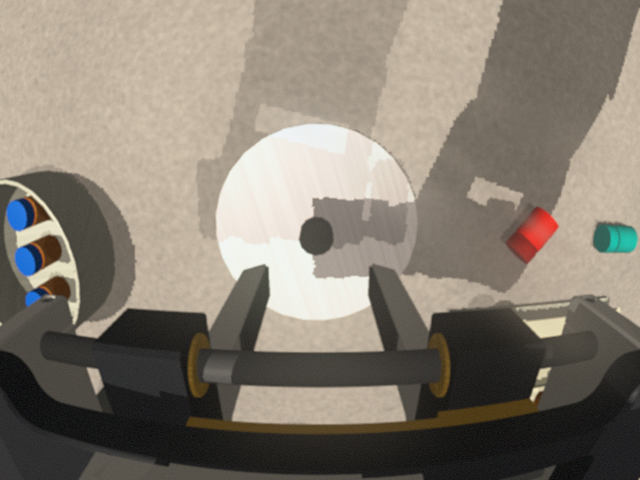

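The pictures show three caps upright in the pot: top crop (376,96), (383,137), (389,177), cap tops at z ≈ 0.050. In the wrist view the knob is at (316,236), nearly centred between the fingers. Both cameras give the same lid-to-pot vector, (0.060, -0.2705). Grasp the knob.

```bash
python3 -m inch '0.1 0 -0.06 0.9 0 0 0; 0.1 0 0 1 0 0 0; 0.1 0 0 1 0 0 0; 0.1 0 0 0.6 0 0 0; 0.1 0 0 0.16 0 0 0; 0.1 0 0 0 0 0 0; -0.8 0 0 0 0 0 0; -0.8 0 0 0 0 0 0; -0.8 0 0 0 0 0 0; -0.8 0 0 0 0 0 0' 35
```

```text
time_s: 35.38
ee_pos: [0.4751, -0.0241, 0.019]
eef_rot: [-3.141, 0.001, -3.007]
force: [-1.0, -0.0, 4.4]
grip_width: 0.0258
grip_force: 35.0
```

```bash
python3 -m inch '-0.8 0 0 -0.4 0 0 0; -0.8 0 0 -0.8 0 0 0; -0.8 0 0 -0.8 0 0 0; -0.8 0 0 -0.8 0 0 0; -0.8 0 0 -0.8 0 0 0; -0.8 0 0 -0.5 0 0 0; -0.8 0 0 0 0 0 0; -0.8 0 0 0 0 0 0'
python3 - <<'E'
from meas import *
from go import rel,cur,RD
p,R0,o=cur()
for nm in('top','side'):
    Q=cloud(snap(nm)).reshape(-1,3);zf=p[2]-.019+.012
    r=Q[(np.hypot(Q[:,0]-p[0],Q[:,1]-p[1])<.1)&(abs(Q[:,2]-zf)<.006)]
    A=np.c_[r[:,:2],np.ones(len(r))];pl=np.linalg.lstsq(A,r[:,2],rcond=None)[0]
    h=cv2.convexHull(r[:,:2].astype('f4'))[:,0];f=least_squares(lambda x:np.hypot(*(h-x).T)-.085,p[:2],loss='soft_l1',f_scale=.001).x
    print(nm,len(r),'slope',pl[:2].round(4),'z',np.median(r[:,2]).round(4),zf.round(4),'lid ctr',f.round(4),'minus tcp',(f-p[:2]).round(4))
rel(p,R0,p+np.r_[.060,-.2705+.0005,0])
rel(p,R0,[.536,-.2957,p[2]],'alt')
E
```

```text
time_s: 36.38
ee_pos: [0.4745, -0.024, 0.1408]
eef_rot: [3.141, -0.001, -3.007]
force: [-0.3, -1.1, -1.7]
grip_width: 0.0249
grip_force: 35.0
top 1703 slope [-0.002  0.001] z 0.1335 0.1338 lid ctr [ 0.4749 -0.0246] minus tcp [ 0.0004 -0.0006]
side 3438 slope [-0.0021  0.0008] z 0.1334 0.1338 lid ctr [ 0.4741 -0.0224] minus tcp [-0.0004  0.0016]
 total [-0.77 -9.19 -0.  ] rows 10 each [-0.077 -0.919 -0.   ]
alt total [-0.81 -9.25 -0.  ] rows 10 each [-0.081 -0.925 -0.   ]
```

```bash
python3 -m inch '-0.8 -0.08 -0.5 0 0 0 0; -0.8 -0.08 -1 0 0 0 0; -0.8 -0.08 -1 0 0 0 0; -0.8 -0.08 -1 0 0 0 0; -0.8 -0.08 -1 0 0 0 0; -0.8 -0.08 -1 0 0 0 0; -0.8 -0.08 -1 0 0 0 0; -0.8 -0.08 -1 0 0 0 0; -0.8 -0.08 -1 0 0 0 0; -0.8 -0.08 -0.74 0 0 0 0'
python3 -m inch '-0.8 0 0 0 0 0 0; -0.8 0 0 0 0 0 0; -0.8 0 0 0.5 0 0 0; -0.8 0 0 0.6 0 0 0; -0.8 0 0 0.2 0 0 0; -0.8 0 0 0 0 0 0'
python3 - <<'E'
from go import *
p,R0,o=cur();rel(p,R0,[.5355,-.2955,.077])
E
```

```text
time_s: 37.72
ee_pos: [0.5357, -0.2977, 0.141]
eef_rot: [3.141, -0.001, -3.008]
force: [0.4, 1.3, -1.3]
grip_width: 0.0253
grip_force: 35.0
time_s: 38.48
ee_pos: [0.5359, -0.2952, 0.102]
eef_rot: [3.141, -0.001, -3.007]
force: [-0.4, 0.3, -1.7]
grip_width: 0.0251
grip_force: 35.0
 total [ 0.01 -0.01  0.83] rows 1 each [ 0.012 -0.008  0.832]
```

```bash
python3 -m inch '-0.8 0 0 0.3 0 0 0; -0.8 0 0 0.2 0 0 0; -0.8 0 0 0.15 0 0 0; -0.8 0 0 0.1 0 0 0; -0.8 0 0 0 0 0 0'
python3 -m inch '-0.8 0 0 0.05 0 0 0; -0.8 0 0 0 0 0 0'
```

```text
time_s: 39.1
ee_pos: [0.536, -0.2955, 0.08]
eef_rot: [3.141, -0.0, -3.007]
force: [-0.1, 0.9, -0.7]
grip_width: 0.0254
grip_force: 35.0
time_s: 39.35
ee_pos: [0.5361, -0.2955, 0.0787]
eef_rot: [-3.142, 0.0, -3.007]
force: [-0.6, 0.4, -1.3]
grip_width: 0.0256
grip_force: 35.0
```

```bash
python3 -m inch '-0.8 0 0 0.05 0 0 0; -0.8 0 0 0 0 0 0'
python3 -m inch '-0.8 0 0 0.03 0 0 0; -0.8 0 0 0 0 0 0'
```

```text
time_s: 39.6
ee_pos: [0.536, -0.2955, 0.0771]
eef_rot: [3.142, -0.0, -3.007]
force: [0.5, 0.6, -2.1]
grip_width: 0.0252
grip_force: 35.0
time_s: 39.85
ee_pos: [0.5361, -0.2955, 0.077]
eef_rot: [-3.141, 0.0, -3.007]
force: [-3.6, 2.6, 7.0]
grip_width: 0.0251
grip_force: 35.0
```

Contact came at the seated height (0.077, as predicted). I'll release, rise, clear the view and check.

```bash
python3 -m inch '0 0 0 0 0 0 0; 0 0 0 0 0 0 0; 0 0 0 0 0 0 0; 0 0 0 0 0 0 0; 0 0 0 -0.5 0 0 0; 0 0 0 -1 0 0 0; 0 0 0 -1 0 0 0; 0 0 0 -1 0 0 0; 0 0 0 -0.5 0 0 0'
python3 -m inch '0 0.5 0.7 0 0 0 0; 0 1 1 0 0 0 0; 0 1 1 0 0 0 0; 0 1 1 0 0 0 0; 0 1 1 0 0 0 0; 0 0.5 1 0 0 0 0; 0 0 1 0 0 0 0; 0 0 0 0 0 0 0; 0 0 0 0 0 0 0'
python3 - <<'E'
from meas import *
from go import *
p,R0,o=cur();print(p,o['grip_width'])
for nm in('top','side'):
    c=snap(nm);Q=cloud(c).reshape(-1,3)
    r=Q[(np.hypot(Q[:,0]-.536,Q[:,1]+.2955)<.1)&(abs(Q[:,2]-.070)<.006)]
    pl=np.linalg.lstsq(np.c_[r[:,:2],np.ones(len(r))],r[:,2],rcond=None)[0];h=cv2.convexHull(r[:,:2].astype('f4'))[:,0]
    print(nm,len(r),'slope',pl[:2].round(4),'flange z',np.median(r[:,2]).round(4),circ(h).round(4))
    if nm=='side': cv2.imwrite('pics/s7.png',c['img'])
E
```

```text
time_s: 40.98
ee_pos: [0.5364, -0.2957, 0.1988]
eef_rot: [-3.14, 0.002, -3.007]
force: [0.4, 0.4, -0.9]
grip_width: 0.0467
grip_force: 0.0
time_s: 42.1
ee_pos: [0.3605, -0.1168, 0.1964]
eef_rot: [-3.141, 0.0, -3.006]
force: [0.2, -0.1, -0.2]
grip_width: 0.047
grip_force: 0.0
[ 0.36053148 -0.11681196  0.19636982] 0.046984869517028065
top 4763 slope [-0.0007 -0.0001] flange z 0.0697 [ 0.5361 -0.2963  0.0846]
side 2435 slope [-0.0001  0.0004] flange z 0.0695 [ 0.5353 -0.2944  0.0856]
```

View pics/s7.png

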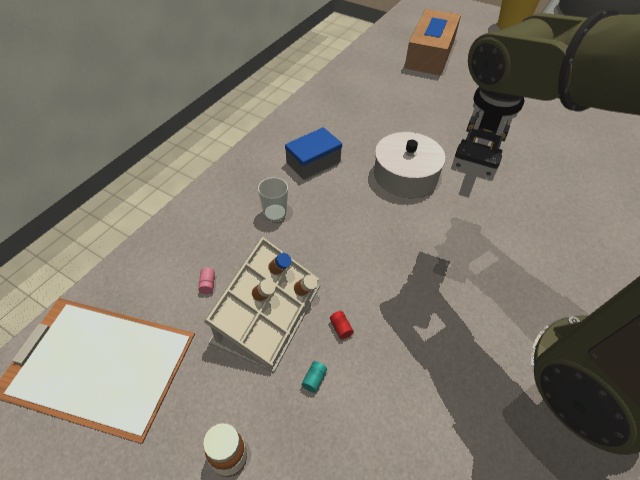

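The lid is seated level at (410,160), flange top at z ≈ 0.070, within about 1 mm of the pot's axis. One blue vial and two white vials are left in the rack, the bystanders have not moved, and the arm is clear.

```bash
python3 -c "
from station import ticket
print(ticket.hand_in())"
```

```text
the job is handed in; nothing more can be done
None
```

Job handed in at about 42 s of 72 s, no verdict returned: three blue vials upright in the pot, lid seated and level, the fourth blue and both whites still in the rack, bystanders untouched.

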